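# Release a punch from its transport carrier and show its cutting face to the bench camera

### The job

The cutting edge of the yellow-topped punch has to be checked: slide the red lock knob of the punch carrier all the way to its open end stop, then draw the yellow-topped punch up and right out of its bore. Turn it so that its cutting face looks squarely into the lens of the tilted bench camera, centred on the lens and about 100 mm in front of the glass, without touching the camera. Finish while still holding the punch there, raised and still, touching nothing but the gripper; leave the lock open, the other two punches in their bores and everything else on the bench where it is.

Things in the scene. Friction and masses are not known exactly. Their poses are not given: they have to be found in the camera images.
- carrier: Fixed dark green block, 100 x 306 mm, bolted down. Origin on the bench under its middle bore; its y axis runs along the row of three bores (at y = -70, 0, +70 mm, x = 0), z up. The block's top is 78.5 mm above the bench; a 4 mm aluminium keyhole lock slide runs on it between two guide strips that reach 87 mm high.
- lock_slide (a joint): Lock slide, m: 0 = locked (narrow slots over the punches' collars hold them in), 0.030 = fully open, at its end stop (wide openings round the collars). It slides towards the carrier's +y, the end with the red knob; starts at 0 to 0.006. Resistance about 3 N; stays where it is left. A punch comes out only when the slide is within about 2 mm of its open stop.
- lock_knob (a point): Centre of the upright round red knob on the lock slide, 22 mm diameter and 36 mm tall (half of it above this point, half below); moves with the slide. The lock plate's surface is 19 mm below this point. Nearest punch shank: 50 mm or more away, centre to centre.
- punch_yellow_grip (a point): The punch to take: round steel punch 113 mm long, about 0.36 kg, top end painted yellow, upright in any one of the three bores, 70 mm from its neighbours. This point is on its axis, on the bare shank (20 mm diameter), 23 mm below the top, 90 mm from the cutting face, and 32 mm above the lock plate when seated. z runs along the punch from cutting face to shank top.
- punch_yellow_face (a point): Centre of that punch's cutting face (its lower end, down in the bore when seated); same axes. From the face up: cross-shaped nose 18 mm wide to 10 mm, guide 24 mm in diameter to 48 mm, collar 32 mm in diameter to 55 mm, shank to 113 mm; centre of mass near 54 mm. The punch must rise 66 mm to be clear of the carrier's top.
- punch_blue_grip (a point): Same point on the blue-topped punch in the carrier, a bystander of the same size; leave it seated.
- punch_white_grip (a point): Same point on the white-topped punch in the carrier, a bystander of the same size; leave it seated.
- camera: Foot of the bench inspection camera, fixed: steel plate 110 x 90 x 14 mm with a short post; origin under its centre; the camera looks up at 45 degrees towards its -x side, roughly to the robot. Highest point about 150 mm above the bench.
- camera_head: Head of the camera: grey barrel 42 mm in diameter, 85 mm long, with a black ring light 68 mm in diameter at the front. Origin at the centre of the lens glass, about 125 mm above the bench; z points out of the lens along the viewing axis, 45 degrees above level.
- focus (a point): The point on the viewing axis 100 mm in front of the lens glass (about 196 mm above the bench), where the cutting face is to be shown.
- die_block: Bystander: loose grey steel die block 80 x 100 x 28 mm, origin at its underside.
- punch_head: Bystander: loose rust-brown block 100 x 55 x 34 mm with an upright 25 mm shank, 72 mm high in all, origin at its underside.
- stripper: Bystander: loose steel stripper plate about 112 x 48 x 8 mm with two bolts, 16 mm high, origin at its underside.
- brass_slug: Bystander: loose brass disc 40 mm in diameter, 12 mm high, origin at its underside.
- wrench: Bystander: loose open-ended wrench lying flat.
There are look-alikes about, which are no part of the job. Of the things that look like the camera, take the one that is nearest to the robot's base at the start.

How it is judged:
By the outcome, as a careful person would: the job done as asked, in the order asked, and still so for the second after the job is handed in, while the arm keeps its last pose, push and grip.
It also fails if it takes over 42 s, if anything falls off the work surface, if the arm or the gripper's body presses on something with over 40 N, if the wrist force passes 120 N, or if a joint passes its speed limit or range.

### The arm

A 6-joint arm with a two-finger parallel gripper is mounted at the origin on the work surface. World frame = base frame: x ahead of the robot, y to its left, z up, the work surface at z = 0. Lengths are in m, angles in rad, forces in N, time in s.
With the tool pointing down it reaches from about 0.35 to 0.775 m from the base axis. Payload 7.3 kg.
Tool frame: the origin (TCP) lies at the very end of the fingers, on their centre line; the grasp point (between the pads) lies 19 mm behind it; z points along the fingers, x is the direction in which the jaws open and shut, and the axes are right-handed (so a half turn about z gives the same grasp; the last joint's range is limited). The gripper opens to 92 mm and grips with 3 to 60 N. Pads are 19 mm wide; open, the fingers measure 130 mm over their backs; the gripper's body (75 mm by 190 mm) begins 47 mm behind the grasp point.
Start: joints at [-1.39, 0.342, 1.524, -0, 1.275, -0.146], TCP at [0.169, -0.497, 0.191] pointing down, gripper open.
Joint ranges: [-2.53, 2.53], [-0.77, 2.02], [0.04, 2.7], [-1, 4.14], [0.28, 2.66], [-3.11, 3.11]. Speed limits (rad/s): [2.57, 2.57, 3.14, 3.14, 3.14, 3.14].

### API

Orientations are given as [roll, pitch, yaw] about the fixed x, y, z axes, in that order (R = Rz(yaw) Ry(pitch) Rx(roll)).
In Python, from cell import observe, read_camera, camera_params, hand_in gives the robot as it stands.
- The arm moves only by the tool apply_moves, never from a script. Its argument "increments" is a list of rows, each an object with "grip": the opening, from 0 (shut) to 1 (fully open); "linear": the shift along the world's x, y, z in mm, a list of three; "turn": the turn, a rotation vector about the world's x, y, z in units of 6 degrees (1.0 is 6 degrees), a list of three. A call has 1 to 10 rows; each row is the pose to reach, as a shift and turn from the pose commanded when the call began; what a row does not reach only later rows make up. A row lasts 1/10 s, in which the tool goes at most 50 mm and 8.59 degrees, less where a joint would pass 70% of its speed; a pose out of reach is approached as far as the arm can. A call with a gripper value outside its range is refused whole. The fingers move at their own pace and stop on an object; "grip_force" is the grip in N (left out, the last holds). Time passes only in rows, so rows that repeat a pose let the fingers close. It gives the time, the measured TCP pose, the force and the opening at its end, in the units of the state.
- observe(): the state, without advancing time (a new reading comes with each control period).
- read_camera(name): name is "scene" or "top"; returns the picture (400x640x3 uint8, red, green, blue); there is no depth.
- camera_params(name): a dict with "camera_matrix" (3x3 intrinsics, pixels), "k1" (the pictures are not rectified: a ray, as slopes to the right and down, at radius r is drawn at 1 + k1 r^2 times it, then the intrinsics apply), "world_to_cam" (4x4, takes a point from world to camera coordinates). Camera axes: x right, y up, looking along -z (the intrinsics and any distortion apply to the point x, -y, -z); pixel columns grow to the right and rows downward; lengths in m; the calibration is good to about 2 mm. A picture is of the moment at which its call begins. camera_params takes no time and is no camera call.
- hand_in(): hands the job in, once; it reports no verdict.
The state is a dict: "time": time; "qpos": joint angles; "qvel": joint speeds; "joint_efforts": joint torques, N m; "tool_pos": TCP position; "tool_rot": TCP orientation; "contact_force": force on the tool from outside, world axes, zero at the start; "torque": the same for the moment, N m; "opening": finger opening in m.
Only numpy, scipy, OpenCV 4.12 (cv2) and the standard library are available. Lean on these libraries where they do the work, as an engineer would, in place of code of your own. Each camera call takes 0.05 s, during which the arm holds its last target.

## Working session

There is one attempt and no reset: what is moved stays moved. The work goes in short steps, Python scripts to look and compute and a tool call to move; the robot and the scene stay as the last step left them, time stands still between calls to the robot, and variables do not carry over. Pictures are saved under pics/ and viewed, and the job is handed in when it is done.

Besides the shell and the picture viewer there is one more tool, called after "Request:" as name([rows], argument=value, ...), one row to a line, values as JSON. apply_moves: Moves the arm, as the interface text tells. Its arguments: {"type":"object","properties":{"increments":{"type":"array","items":{"type":"object","properties":{"grip":{"type":"number"},"linear":{"type":"array","items":{"type":"number"}},"turn":{"type":"array","items":{"type":"number"}}}}},"grip_force":{"type":"number"}},"required":["increments"]}

```bash
ls; mkdir -p pics
python3 - <<'E'
from cell import *
import cv2,json
print(observe())
for n in("scene","top"):
    im=read_camera(n); cv2.imwrite(f"pics/{n}0.png",im[:,:,::-1]); p=camera_params(n); print(n,p)
E
```

```text
pics
{'time': 0.0, 'qpos': array([-1.38997291e+00,  3.42684248e-01,  1.52503089e+00, -1.88017506e-06,
        1.27540160e+00, -1.45973759e-01]), 'qvel': array([ 0.00204059, -0.00192249,  0.00033904,  0.00075128,  0.00032872,
       -0.00086023]), 'joint_efforts': array([-2.27049910e-03, -4.31254148e+01, -2.44219440e+01,  7.15970015e-02,
        5.59912249e-02, -1.11118381e-04]), 'tool_pos': array([ 0.16847909, -0.49673609,  0.18986014]), 'tool_rot': array([-3.14137275e+00,  1.50813477e-03, -1.24399844e+00]), 'contact_force': array([-0.0029307 ,  0.33749038,  0.41988555]), 'torque': array([0.02074035, 0.05284183, 0.02176064]), 'opening': 0.09133667907045181}
scene {'camera_matrix': array([[473.21683563,   0.        , 319.29499841],
       [  0.        , 473.21683563, 208.71485343],
       [  0.        ,   0.        ,   1.        ]]), 'k1': 0.04500061631106947, 'world_to_cam': array([[ 0.31040841,  0.950575  ,  0.00733376, -0.2252048 ],
       [-0.78149017,  0.25078649,  0.57129611,  0.38143854],
       [ 0.54122059, -0.18306638,  0.82071126, -1.57455015],
       [ 0.        ,  0.        ,  0.        ,  1.        ]])}
top {'camera_matrix': array([[447.94947127,   0.        , 324.63330448],
       [  0.        , 447.94947127, 197.53298526],
       [  0.        ,   0.        ,   1.        ]]), 'k1': -0.024646036276916493, 'world_to_cam': array([[-0.02028322, -0.99978548, -0.00419374,  0.05563117],
       [ 0.98985106, -0.02067143,  0.14059721, -0.6281153 ],
       [-0.14065374, -0.00129942,  0.990058  , -1.17559037],
       [ 0.        ,  0.        ,  0.        ,  1.        ]])}
```

View pics/scene0.png

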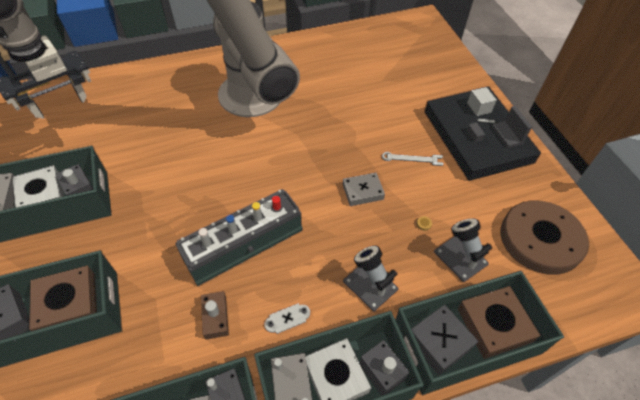

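View pics/top0.png

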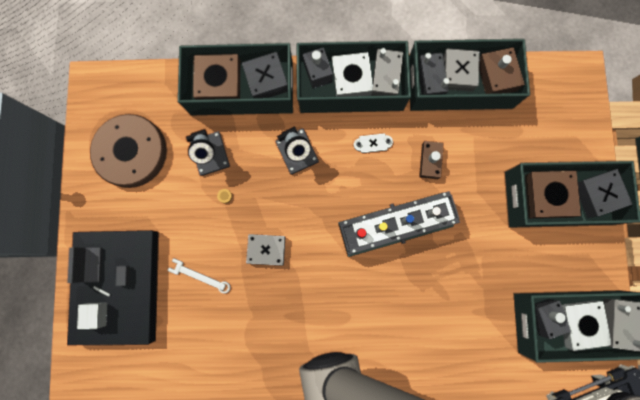

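The pictures show the carrier with the yellow punch at top (383,226) and the red knob at (362,233). There are two inspection cameras, at top (299,150) and (203,153). I'll enlarge both and measure.

```bash
cat > h.py <<'E'
import numpy as np, cv2
from cell import *
def dist(p): return np.array([p["k1"],0,0,0,0.])
F=np.diag([1,-1,-1.])
def proj(n,P):
    p=camera_params(n);W=p["world_to_cam"];R=F@W[:3,:3];t=F@W[:3,3]
    q,_=cv2.projectPoints(np.atleast_2d(np.array(P,float)).reshape(-1,1,3),cv2.Rodrigues(R)[0],t,p["camera_matrix"],dist(p));return q[:,0]
def ray(n,uv):
    p=camera_params(n);W=p["world_to_cam"];R=F@W[:3,:3];t=F@W[:3,3]
    x=cv2.undistortPoints(np.array([[uv]],float),p["camera_matrix"],dist(p))[0,0]
    d=R.T@np.array([x[0],x[1],1]);return -R.T@t,d/np.linalg.norm(d)
def atz(n,uv,z):
    c,d=ray(n,uv);return c+d*(z-c[2])/d[2]
def tri(u1,u2):
    c1,d1=ray("scene",u1);c2,d2=ray("top",u2)
    s=np.linalg.lstsq(np.c_[d1,-d2],c2-c1,rcond=None)[0];a=c1+s[0]*d1;b=c2+s[1]*d2
    return (a+b)/2,np.linalg.norm(a-b)
def crop(src,out,x,y,w,h,k):
    im=cv2.imread(src)[y:y+h,x:x+w];cv2.imwrite(out,cv2.resize(im,None,fx=k,fy=k,interpolation=cv2.INTER_CUBIC))
E
python3 - <<'E'
from h import *
crop("pics/top0.png","pics/t_car.png",330,185,140,75,5)
crop("pics/top0.png","pics/t_cam.png",180,115,150,75,5)
crop("pics/scene0.png","pics/s_car.png",170,180,140,105,5)
crop("pics/scene0.png","pics/s_cam.png",335,205,160,110,5)
print(atz("top",(299,150),.1),atz("top",(203,153),.1))
E
```

```text
[0.74937054 0.10770509 0.1       ] [0.74687722 0.36178727 0.1       ]
```

View pics/t_car.png

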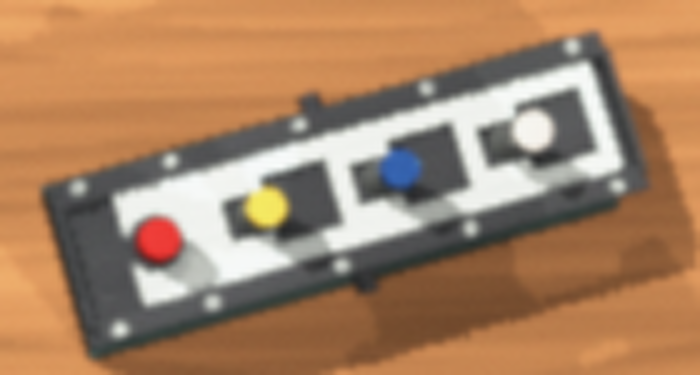

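View pics/t_cam.png

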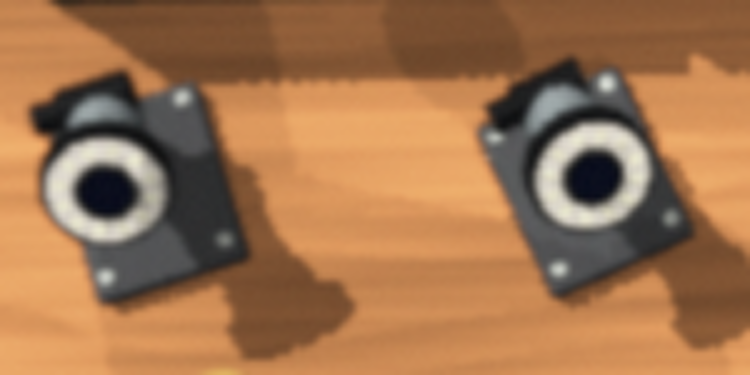

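View pics/s_car.png

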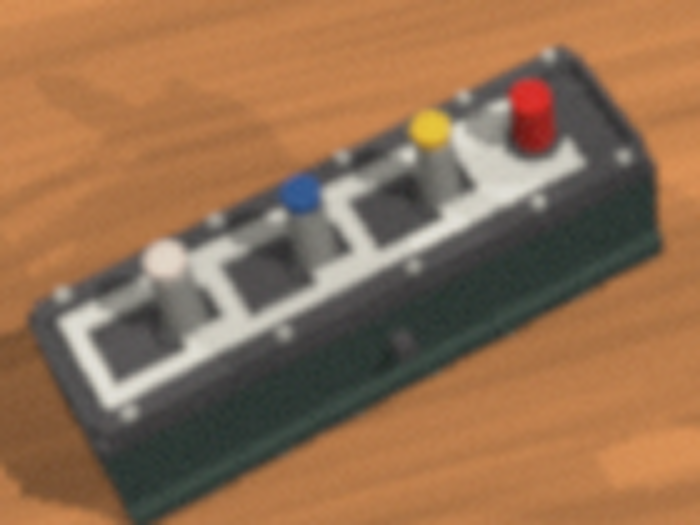

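View pics/s_cam.png

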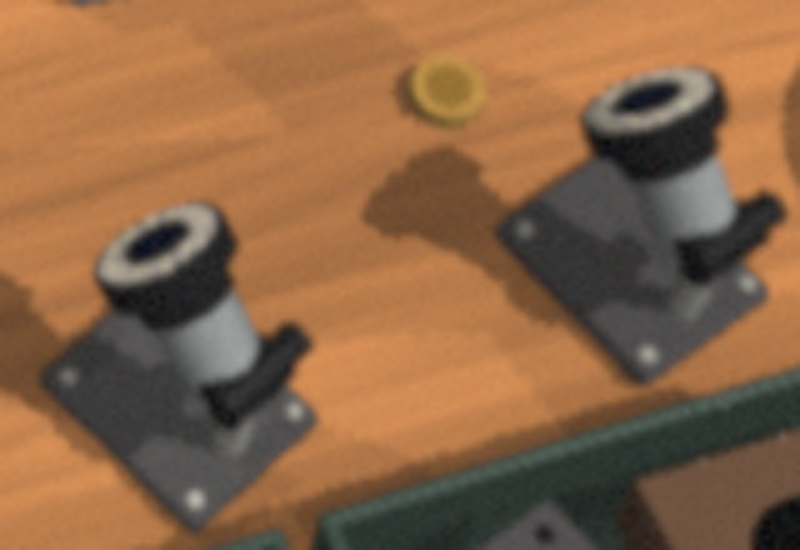

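Run:
```python
from h import *
T=dict(Y=(383.4,226.4),B=(410,218.6),W=(436.6,211),R=(361.6,232.8),L=(298.6,150.6))
S=dict(Y=(256,205.6),B=(230,218.4),W=(203.2,231.6),R=(276.2,199.4),L=(366.6,253.6))
Z=dict(Y=.1375,B=.1375,W=.1375,R=.1195,L=.125)
for k in T:
    print(k,*[np.round(v*1000,1) for v in (atz("top",T[k],Z[k]),atz("scene",S[k],Z[k]),*tri(S[k],T[k]))])
o=lambda l,x,y:[(x+a/5,y+b/5) for a,b in l]
t=o([(495,137),(607,82),(672,217),(560,268)],180,115)
print("top holes"); 
for u in t: print(np.round(atz("top",u,.015)*1000,1))
s=o([(68,377),(195,498),(295,411)],335,205)
print("scene holes")
for u in s: print(np.round(atz("scene",u,.015)*1000,1))
```

```text
Y [ 540.2 -102.3  137.5] [ 545.7 -103.7  137.5] [ 540.8 -103.2  130.6] 0.0
B [ 558.3 -169.5  137.5] [ 563.1 -171.1  137.5] [ 558.8 -170.9  131.3] 0.4
W [ 576.  -237.1  137.5] [ 580.4 -237.8  137.5] [ 576.6 -238.4  132. ] 0.3
R [526.6 -48.9 119.5] [529.7 -50.  119.5] [526.8 -49.4 115.4] 0.3
L [741.5 107.3 125. ] [745.7 106.8 125. ] [742.9 108.  119.7] 0.7
top holes
[794.3 169.2  15. ]
[825.2 105.1  15. ]
[745.6  69.4  15. ]
[717.6 133.   15. ]
scene holes
[747.7  68.8  15. ]
[826.  104.7  15. ]
[798.8 168.3  15. ]
```

The camera meant is the one at top (299,150), scene (367,254). It stands about 0.75 m from the base, and the look-alike at top (203,153) is about 0.83 m away. The yellow punch is in the bore next to the knob, and the carrier is yawed about 14.9°. I'm moving above the knob now.

Request:
apply_moves([
  {"grip": 0.6,"linear": [20,24,2],"turn": [0,0,0.8]},
  {"grip": 0.6,"linear": [45,56,2],"turn": [0,0,1.8]},
  {"grip": 0.6,"linear": [72,90,2],"turn": [0,0,2.9]},
  {"grip": 0.6,"linear": [100,125,2],"turn": [0,0,4]},
  {"grip": 0.6,"linear": [128,160,2],"turn": [0,0,5.1]},
  {"grip": 0.6,"linear": [156,195,2],"turn": [0,0,6.2]},
  {"grip": 0.6,"linear": [184,230,2],"turn": [0,0,7.4]},
  {"grip": 0.6,"linear": [212,265,2],"turn": [0,0,8.5]},
  {"grip": 0.6,"linear": [240,300,2],"turn": [0,0,9.6]},
  {"grip": 0.6,"linear": [268,335,2],"turn": [0,0,10.7]},
])

```text
time: 1.1
tool_pos: [0.4373, -0.1605, 0.1924]
tool_rot: [-3.142, 0.0, -0.119]
contact_force: [1.7, -0.7, 1.2]
opening: 0.0552
```

Request:
apply_moves([
  {"grip": 0.6,"linear": [26,32,-5],"turn": [0,0,1.1]},
  {"grip": 0.6,"linear": [52,64,-10],"turn": [0,0,2.2]},
  {"grip": 0.6,"linear": [75,92,-15],"turn": [0,0,3.1]},
  {"grip": 0.6,"linear": [91,112.5,-20],"turn": [0,0,3.66]},
  {"grip": 0.6,"linear": [91,112.5,-30],"turn": [0,0,3.66]},
  {"grip": 0.6,"linear": [91,112.5,-35],"turn": [0,0,3.66]},
  {"grip": 0.6,"linear": [91,112.5,-35],"turn": [0,0,3.66]},
])

```text
time: 1.8
tool_pos: [0.5263, -0.0503, 0.1565]
tool_rot: [-3.141, 0.002, 0.258]
contact_force: [-0.3, 0.0, 0.8]
opening: 0.0551
```

Run:
```python
from h import *
for n in("scene","top"):
    cv2.imwrite(f"pics/{n}1.png",read_camera(n)[:,:,::-1])
s=observe();print(s["time"],s["tool_pos"],s["tool_rot"],s["contact_force"],s["opening"])
for n in("scene","top"): print(n,proj(n,[s["tool_pos"]]))
crop("pics/top1.png","pics/t1.png",300,160,160,110,5)
crop("pics/scene1.png","pics/s1.png",200,120,140,110,5)
```

```text
1.9 [ 0.527061   -0.05067696  0.15766091] [3.14153347e+00 1.99885248e-04 2.57895167e-01] [ 0.32547424 -0.57596656 -0.21376135] 0.05470187830227831
scene [[274.60295186 189.41400666]]
top [[363.51245864 231.59802357]]
```

View pics/t1.png

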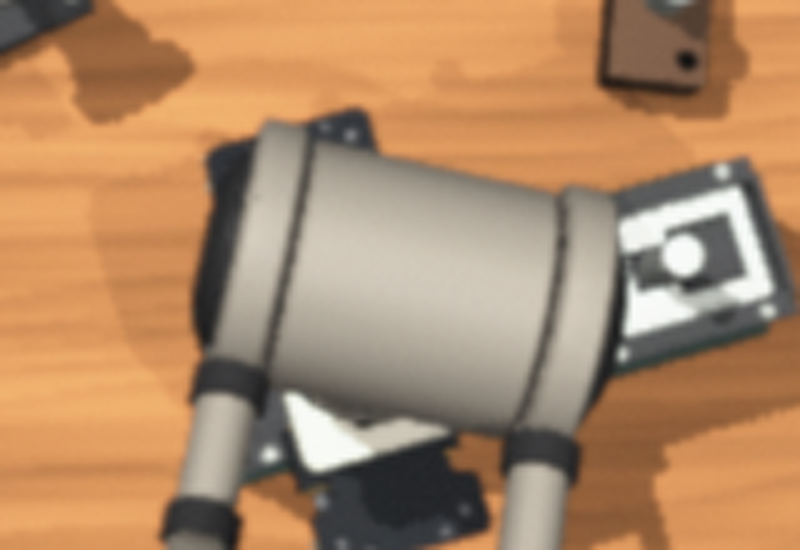

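View pics/s1.png

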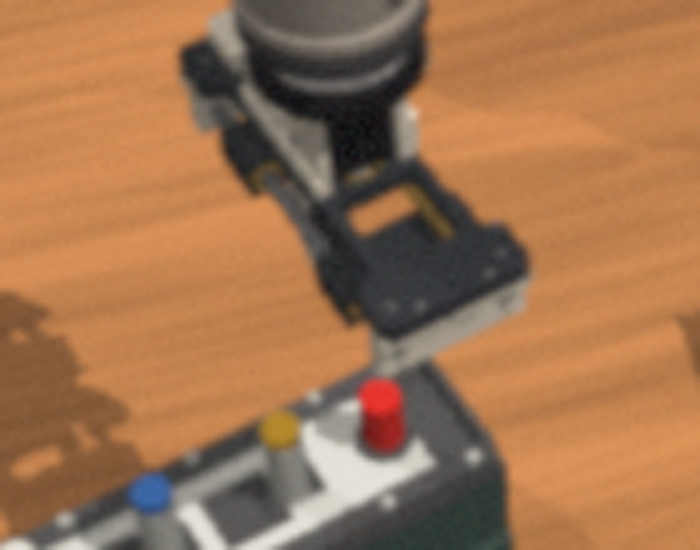

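Run:
```python
from h import *
t=observe()["tool_pos"]
c,s=np.cos(.258),np.sin(.258); X=np.array([c,s,0]);Y=np.array([-s,c,0]);Z=np.array([0,0,1])
for a,b,z in [(95,37,66),(95,-37,66),(-95,37,66),(-95,-37,66),(46,9,0),(46,-9,0),(27,9,0),(27,-9,0),(-27,9,0),(-27,-9,0),(0,0,0)]:
    p=t+(a*X+b*Y+z*Z)/1000; print(a,b,z,np.round((proj("scene",[p])[0]-[200,120])*5), np.round((proj("top",[p])[0]-[300,160])*5))
```

```text
95 37 66 [540. 365.] [194. 174.]
95 -37 66 [397. 438.] [347. 131.]
-95 37 66 [332. 101.] [311. 573.]
-95 -37 66 [196. 163.] [467. 527.]
46 9 0 [437. 404.] [273. 273.]
46 -9 0 [405. 420.] [308. 263.]
27 9 0 [417. 377.] [284. 310.]
27 -9 0 [385. 393.] [319. 300.]
-27 9 0 [362. 302.] [316. 416.]
-27 -9 0 [330. 318.] [351. 406.]
0 0 0 [373. 347.] [318. 358.]
```

Run:
```python
from h import *
crop("pics/scene1.png","pics/s1b.png",215,110,100,75,8)
crop("pics/scene0.png","pics/s0b.png",0,0,120,130,4)
t=np.array([.1685,-.4967,.1899]);print(proj("scene",[t,t+[0,0,.066]]))
```

```text
[[ 69.5777697  118.05479592]
 [ 57.84888361  98.39814068]]
```

View pics/s1b.png

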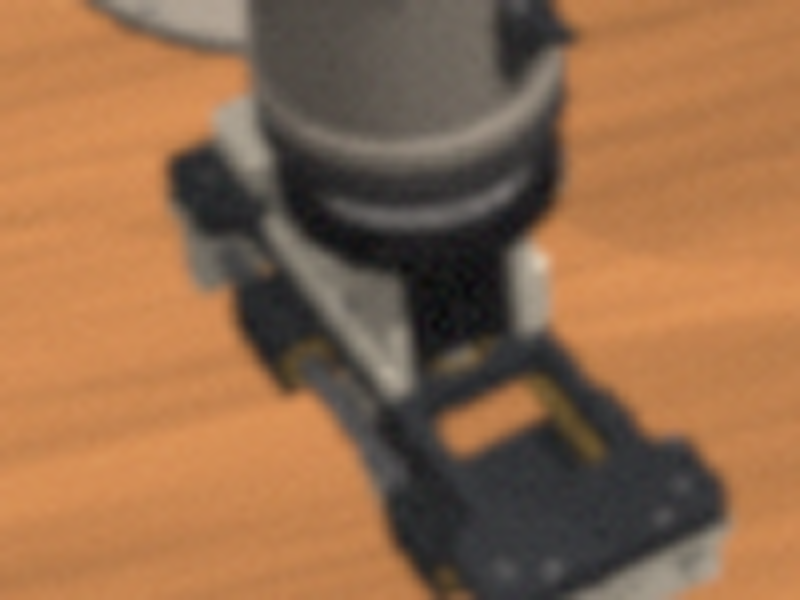

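View pics/s0b.png

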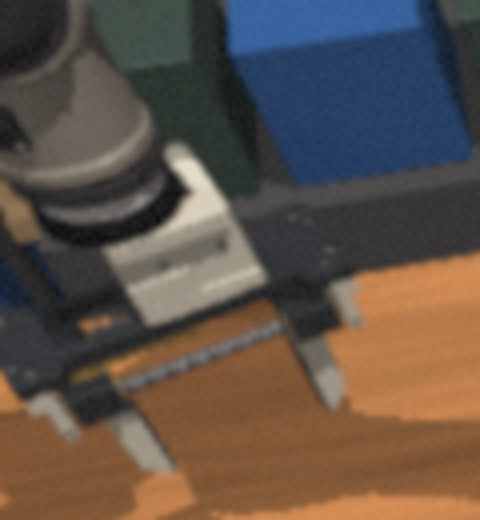

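Run:
```python
from h import *
print(proj("scene",[[0,0,0],[.07,0,0],[0,.07,0],[0,-.07,0]]))
t=np.array([.1685,-.4967,.1899]);print(proj("top",[t,t+[0,0,.035]]))
y=-1.244;X=np.array([np.cos(y),np.sin(y),0])*.055
print(proj("scene",[t+X,t-X]),proj("top",[t+X,t-X]))
for z in(.19,.225):print(z,atz("scene",(61.9,109),z))
crop("pics/top0.png","pics/t0b.png",520,330,120,70,6)
crop("pics/scene0.png","pics/s0c.png",200,50,120,75,6)
```

```text
[[251.37067573  93.66866112]
 [256.45745458 107.81275564]
 [271.83901216  89.37732752]
 [230.53940807  98.01308223]]
[[564.71587623 383.44379752]
 [572.99077981 387.67235067]]
[[ 47.81401069 127.06840655]
 [ 90.56009462 109.32766188]] [[586.48245078 374.7122402 ]
 [542.7688852  392.20679677]]
0.19 [ 0.12860382 -0.51409093  0.19      ]
0.225 [ 0.17172515 -0.50049138  0.225     ]
```

View pics/t0b.png

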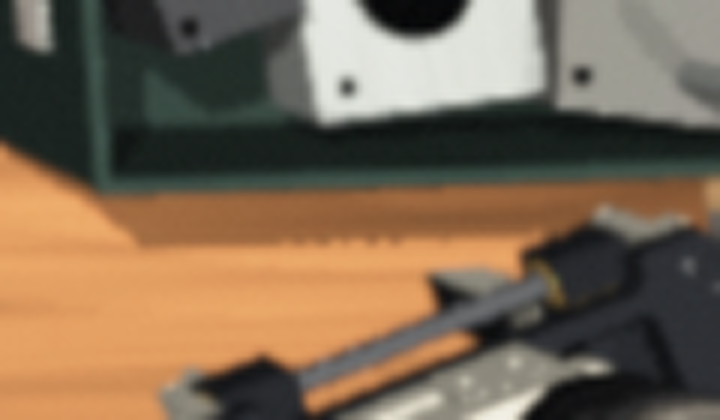

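View pics/s0c.png

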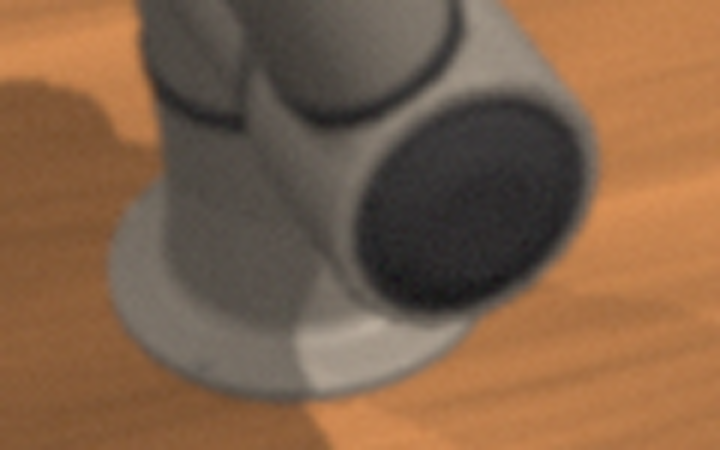

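The fingers in both pictures look about 30 mm higher than the reported TCP, and the bigger body hides the tips. I'll check this by touch. I'll go down round the knob to a height that stays clear of the guide strips either way, then close gently.

Request:
apply_moves([
  {"grip": 0.6,"linear": [1,1,-20],"turn": [0,0,0]},
  {"grip": 0.6,"linear": [1,1,-40],"turn": [0,0,0]},
  {"grip": 0.6,"linear": [1,1,-55],"turn": [0,0,0]},
  {"grip": 0.6,"linear": [1,1,-62],"turn": [0,0,0]},
  {"grip": 0.6,"linear": [1,1,-62],"turn": [0,0,0]},
  {"grip": 0.6,"linear": [1,1,-62],"turn": [0,0,0]},
])

```text
time: 2.5
tool_pos: [0.529, -0.0492, 0.0964]
tool_rot: [3.141, -0.001, 0.259]
contact_force: [-0.7, 0.5, 1.4]
opening: 0.0553
```

Run:
```python
from h import *
cv2.imwrite("pics/scene2.png",read_camera("scene")[:,:,::-1])
crop("pics/scene2.png","pics/s2.png",210,130,110,85,7)
```

```text
(no output)
```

View pics/s2.png

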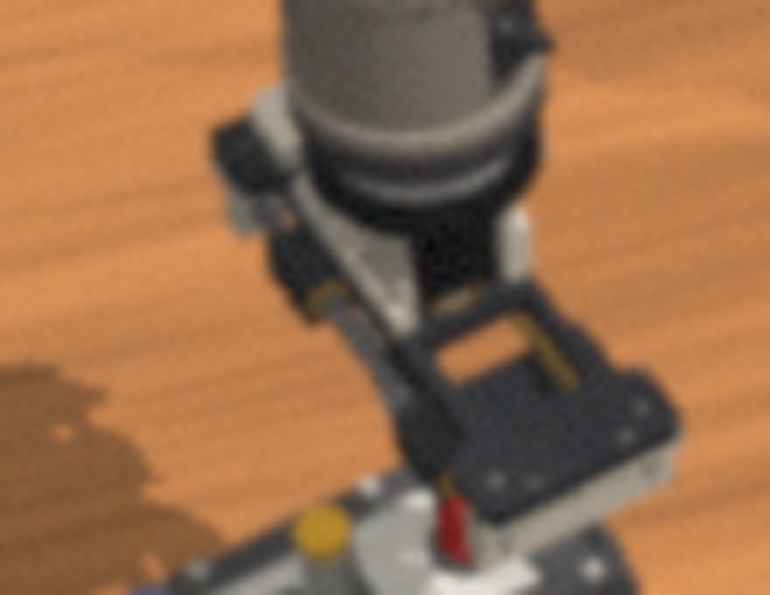

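The near finger now sits in front of the knob, at crop (490,540). Closing gently.

Request:
apply_moves([
  {"grip": 0.1,"linear": [0,0,0],"turn": [0,0,0]},
  {"grip": 0.1,"linear": [0,0,0],"turn": [0,0,0]},
  {"grip": 0.1,"linear": [0,0,0],"turn": [0,0,0]},
  {"grip": 0.1,"linear": [0,0,0],"turn": [0,0,0]},
  {"grip": 0.1,"linear": [0,0,0],"turn": [0,0,0]},
], grip_force=15)

```text
time: 3.05
tool_pos: [0.5286, -0.0487, 0.0956]
tool_rot: [3.142, -0.0, 0.26]
contact_force: [-0.3, 0.9, -0.7]
opening: 0.0196
```

Run:
```python
from h import *
cv2.imwrite("pics/scene3.png",read_camera("scene")[:,:,::-1])
crop("pics/scene3.png","pics/s3.png",240,170,80,70,9)
s=observe();print(s["tool_pos"],s["contact_force"],s["opening"])
```

```text
[ 0.52856928 -0.04868526  0.09556613] [ 0.00231831 -0.25852251 -0.36491536] 0.01587097305996236
```

View pics/s3.png

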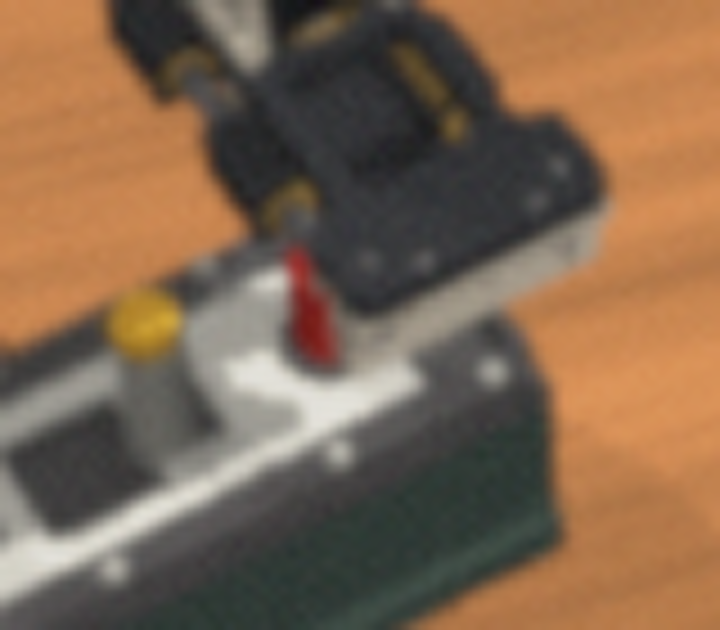

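The fingers closed past 22 mm with no contact force, so they went over the knob. The real tips are at least 24 mm above the reported TCP, which agrees with the pictures. I'll open, go 20 mm lower and try again; that is still clear of the strips.

Request:
apply_moves([
  {"grip": 0.6,"linear": [0,0,0],"turn": [0,0,0]},
  {"grip": 0.6,"linear": [0,0,0],"turn": [0,0,0]},
  {"grip": 0.6,"linear": [0,0,0],"turn": [0,0,0]},
  {"grip": 0.6,"linear": [0,0,-5],"turn": [0,0,0]},
  {"grip": 0.6,"linear": [0,0,-10],"turn": [0,0,0]},
  {"grip": 0.6,"linear": [0,0,-15],"turn": [0,0,0]},
  {"grip": 0.6,"linear": [0,0,-20],"turn": [0,0,0]},
  {"grip": 0.6,"linear": [0,0,-20],"turn": [0,0,0]},
], grip_force=15)

```text
time: 3.9
tool_pos: [0.528, -0.0486, 0.0746]
tool_rot: [-3.141, 0.001, 0.26]
contact_force: [0.0, -0.3, -0.1]
opening: 0.0547
```

Run:
```python
from h import *
for n in("scene","top"):cv2.imwrite(f"pics/{n}4.png",read_camera(n)[:,:,::-1])
crop("pics/scene4.png","pics/s4.png",240,170,80,70,9)
crop("pics/top4.png","pics/t4.png",300,160,130,110,6)
s=observe();print(s["tool_pos"],s["contact_force"],s["opening"])
```

```text
[ 0.52848772 -0.0487127   0.07534266] [-0.19361469 -0.4854547   0.41252876] 0.05533051422663084
```

View pics/s4.png

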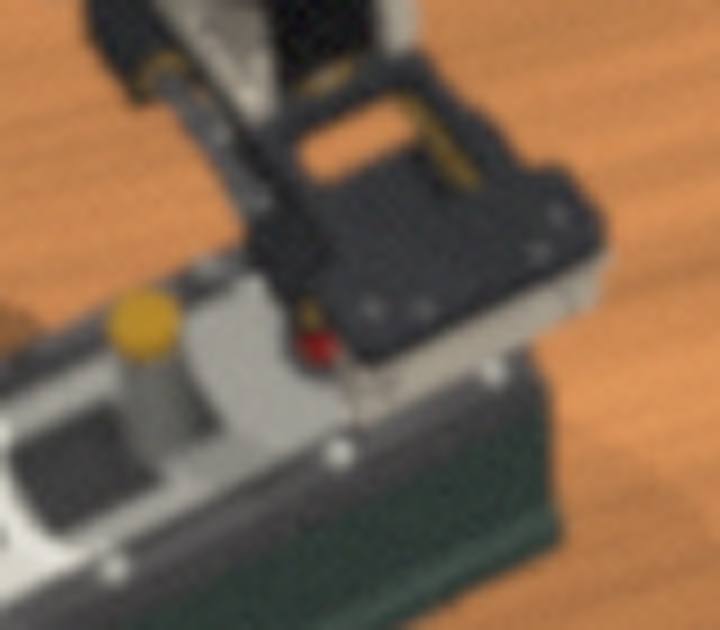

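View pics/t4.png

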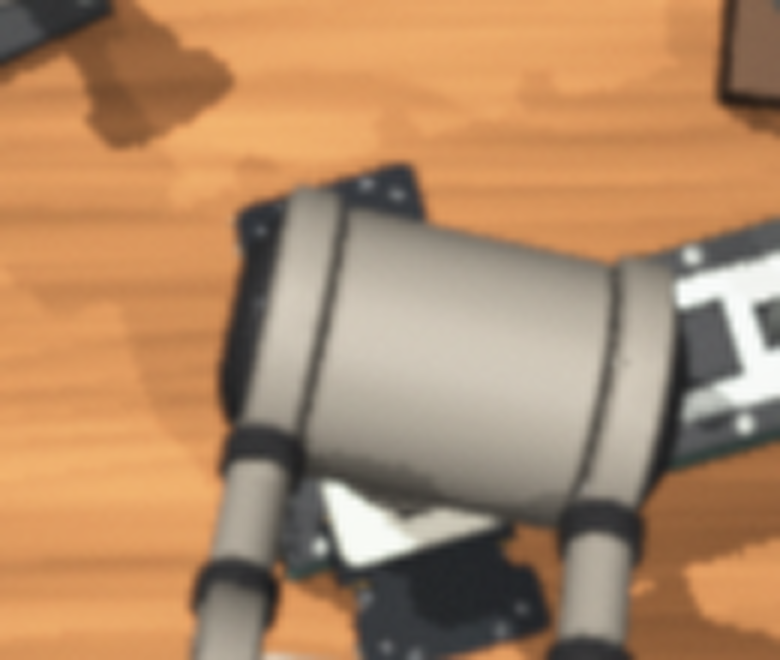

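Still no contact at TCP z = 75, where the true tip would have met the strips. I'll close at this height.

Request:
apply_moves([
  {"grip": 0.1,"linear": [0,0,0],"turn": [0,0,0]},
  {"grip": 0.1,"linear": [0,0,0],"turn": [0,0,0]},
  {"grip": 0.1,"linear": [0,0,0],"turn": [0,0,0]},
  {"grip": 0.1,"linear": [0,0,0],"turn": [0,0,0]},
  {"grip": 0.1,"linear": [0,0,0],"turn": [0,0,0]},
], grip_force=15)

```text
time: 4.5
tool_pos: [0.5274, -0.049, 0.0755]
tool_rot: [-3.141, 0.002, 0.26]
contact_force: [-0.4, -0.9, 4.8]
opening: 0.0209
```

Request:
apply_moves([
  {"grip": 0.1,"linear": [0,0,0],"turn": [0,0,0]},
  {"grip": 0.1,"linear": [0,0,0],"turn": [0,0,0]},
])

```text
time: 4.7
tool_pos: [0.5275, -0.049, 0.0755]
tool_rot: [-3.141, 0.002, 0.26]
contact_force: [-4.8, -1.5, 4.0]
opening: 0.0212
```

Run:
```python
from h import *
for n in("scene",):cv2.imwrite(f"pics/{n}5.png",read_camera(n)[:,:,::-1])
crop("pics/scene5.png","pics/s5.png",240,170,80,70,9)
s=observe();print(s["tool_pos"],s["contact_force"],s["opening"])
```

```text
[ 0.52751161 -0.04894447  0.07551869] [-5.54614207 -1.19771312  4.14181549] 0.021041466541281254
```

View pics/s5.png

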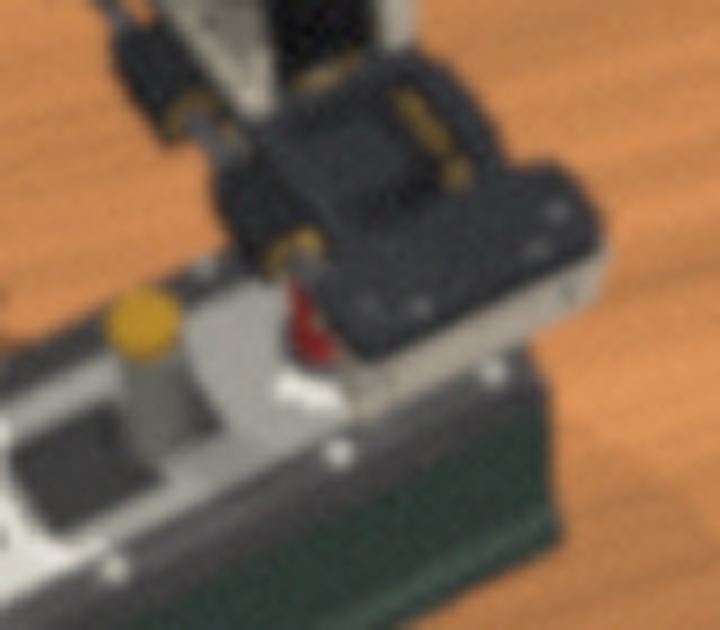

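It's holding the knob at 21 mm, so the real tip is 25 to 35 mm above the reported TCP. Now I'll slide the knob toward the carrier's +y, watching the force.

Request:
apply_moves([
  {"grip": 0.1,"linear": [0,0,0],"turn": [0,0,0]},
  {"grip": 0.1,"linear": [-1,4,0],"turn": [0,0,0]},
  {"grip": 0.1,"linear": [-2.1,8,0],"turn": [0,0,0]},
  {"grip": 0.1,"linear": [-3.2,12,0],"turn": [0,0,0]},
  {"grip": 0.1,"linear": [-4.3,16,0],"turn": [0,0,0]},
  {"grip": 0.1,"linear": [-5,19,0],"turn": [0,0,0]},
  {"grip": 0.1,"linear": [-5.8,22,0],"turn": [0,0,0]},
  {"grip": 0.1,"linear": [-5.8,22,0],"turn": [0,0,0]},
], grip_force=30)

```text
time: 5.55
tool_pos: [0.5218, -0.027, 0.0755]
tool_rot: [3.141, 0.002, 0.26]
contact_force: [-5.0, -2.7, 3.9]
opening: 0.0207
```

Request:
apply_moves([
  {"grip": 0.1,"linear": [-0.5,2,0],"turn": [0,0,0]},
  {"grip": 0.1,"linear": [-1,4,0],"turn": [0,0,0]},
  {"grip": 0.1,"linear": [-1,4,0],"turn": [0,0,0]},
])

```text
time: 5.85
tool_pos: [0.521, -0.0242, 0.0755]
tool_rot: [3.14, 0.002, 0.26]
contact_force: [-5.2, -8.2, 2.5]
opening: 0.0205
```

Request:
apply_moves([
  {"grip": 0.1,"linear": [-0.5,2,0],"turn": [0,0,0]},
  {"grip": 0.1,"linear": [-1,4,0],"turn": [0,0,0]},
  {"grip": 0.1,"linear": [-1,4,0],"turn": [0,0,0]},
])

```text
time: 6.15
tool_pos: [0.5211, -0.0241, 0.0756]
tool_rot: [3.133, 0.002, 0.261]
contact_force: [-1.9, -23.7, -1.8]
opening: 0.0205
```

The slide stopped after about 26 mm and the force rose to 24 N, so that's the end stop. I'll relax, release, lift and check the slide.

Request:
apply_moves([
  {"grip": 0.1,"linear": [1,-4,0],"turn": [0,0,0]},
  {"grip": 0.1,"linear": [1.2,-4.7,0],"turn": [0,0,0]},
  {"grip": 0.6,"linear": [1.2,-4.7,0],"turn": [0,0,0]},
  {"grip": 0.6,"linear": [1.2,-4.7,0],"turn": [0,0,0]},
  {"grip": 0.6,"linear": [1.2,-4.7,0],"turn": [0,0,0]},
  {"grip": 0.6,"linear": [1.2,-4.7,15],"turn": [0,0,0]},
  {"grip": 0.6,"linear": [1.2,-4.7,40],"turn": [0,0,0]},
  {"grip": 0.6,"linear": [1.2,-4.7,75],"turn": [0,0,0]},
  {"grip": 0.6,"linear": [1.2,-4.7,95],"turn": [0,0,0]},
  {"grip": 0.6,"linear": [1.2,-4.7,95],"turn": [0,0,0]},
])

```text
time: 7.15
tool_pos: [0.5241, -0.0235, 0.1736]
tool_rot: [3.139, -0.006, 0.26]
contact_force: [0.7, -0.0, -0.2]
opening: 0.0551
```

Run:
```python
from h import *
for n in("scene",):cv2.imwrite(f"pics/{n}6.png",read_camera(n)[:,:,::-1])
crop("pics/scene6.png","pics/s6.png",170,150,150,110,5)
s=observe();print(s["tool_pos"],s["contact_force"],s["opening"])
```

```text
[ 0.52290921 -0.02331176  0.17165106] [ 0.3866862   0.1942737  -0.48065304] 0.054751941062130036
```

View pics/s6.png

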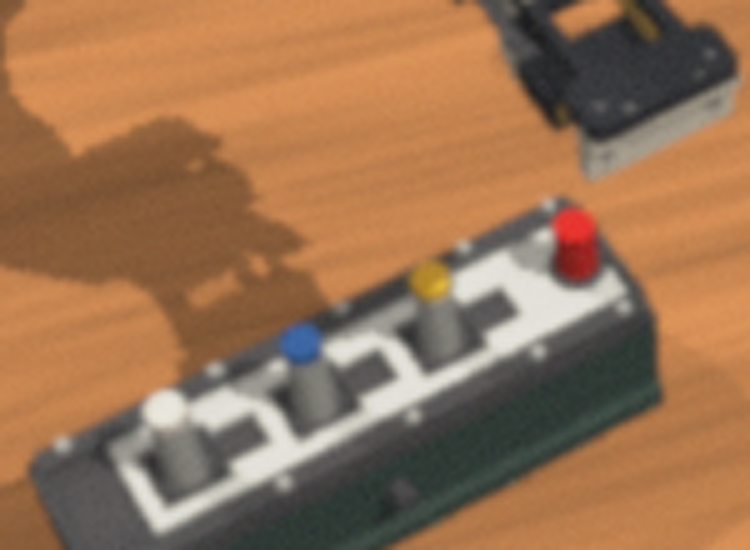

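The slide plate has moved to the +y end, with the knob at scene (285,194), and the wide openings are round the punches. Going to the yellow punch.

Request:
apply_moves([
  {"grip": 0.6,"linear": [5,-20,0],"turn": [0,0,0]},
  {"grip": 0.6,"linear": [12,-48,0],"turn": [0,0,0]},
  {"grip": 0.6,"linear": [17,-70,0],"turn": [0,0,0]},
  {"grip": 0.6,"linear": [19.5,-79.5,0],"turn": [0,0,0]},
  {"grip": 0.6,"linear": [19.5,-79.5,-20],"turn": [0,0,0]},
  {"grip": 0.6,"linear": [19.5,-79.5,-50],"turn": [0,0,0]},
  {"grip": 0.6,"linear": [19.5,-79.5,-80],"turn": [0,0,0]},
  {"grip": 0.6,"linear": [19.5,-79.5,-95],"turn": [0,0,0]},
  {"grip": 0.6,"linear": [19.5,-79.5,-104],"turn": [0,0,0]},
  {"grip": 0.6,"linear": [19.5,-79.5,-104],"turn": [0,0,0]},
])

```text
time: 8.2
tool_pos: [0.5405, -0.1022, 0.065]
tool_rot: [-3.14, 0.002, 0.26]
contact_force: [0.4, 0.3, 1.2]
opening: 0.055
```

Run:
```python
from h import *
for n in("scene","top"):cv2.imwrite(f"pics/{n}7.png",read_camera(n)[:,:,::-1])
crop("pics/scene7.png","pics/s7.png",190,130,120,100,6)
crop("pics/top7.png","pics/t7.png",320,170,130,100,6)
s=observe();print(s["tool_pos"],s["contact_force"],s["opening"])
```

```text
[ 0.54181155 -0.10278319  0.06696689] [ 0.08285265 -0.32103898  0.29470717] 0.05539391532124244
```

View pics/s7.png

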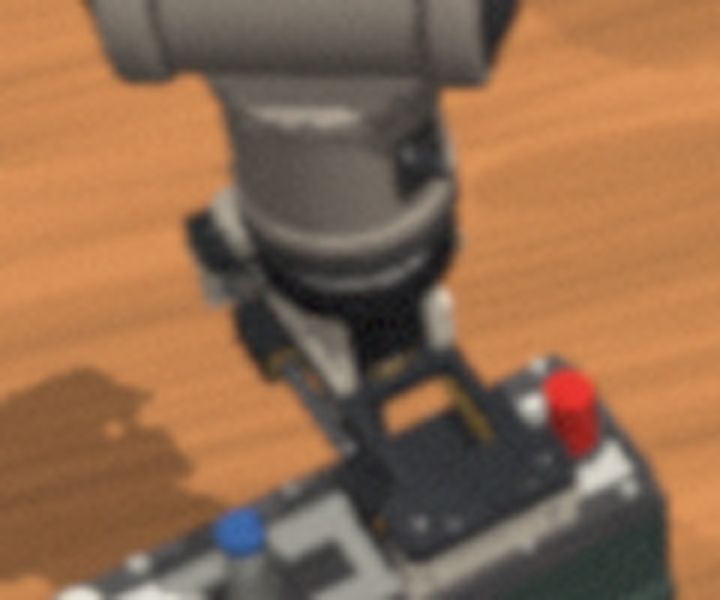

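View pics/t7.png

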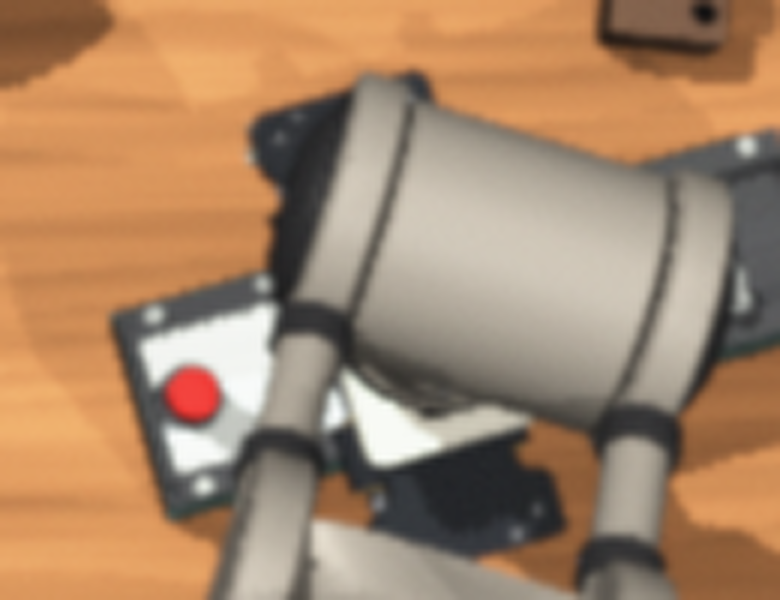

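No contact on the way down. Closing on the shank.

Request:
apply_moves([
  {"grip": 0.0,"linear": [0,0,0],"turn": [0,0,0]},
  {"grip": 0.0,"linear": [0,0,0],"turn": [0,0,0]},
  {"grip": 0.0,"linear": [0,0,0],"turn": [0,0,0]},
  {"grip": 0.0,"linear": [0,0,0],"turn": [0,0,0]},
  {"grip": 0.0,"linear": [0,0,0],"turn": [0,0,0]},
  {"grip": 0.0,"linear": [0,0,0],"turn": [0,0,0]},
], grip_force=50)

```text
time: 8.9
tool_pos: [0.5417, -0.1029, 0.0667]
tool_rot: [3.141, -0.001, 0.26]
contact_force: [0.9, 0.5, 0.9]
opening: 0.0188
```

The grip holds at 19 mm with almost no side force. Lifting straight up, slowly at first.

Request:
apply_moves([
  {"grip": 0.0,"linear": [0,0,4],"turn": [0,0,0]},
  {"grip": 0.0,"linear": [0,0,10],"turn": [0,0,0]},
  {"grip": 0.0,"linear": [0,0,16],"turn": [0,0,0]},
  {"grip": 0.0,"linear": [0,0,22],"turn": [0,0,0]},
  {"grip": 0.0,"linear": [0,0,22],"turn": [0,0,0]},
])

```text
time: 9.4
tool_pos: [0.5421, -0.1031, 0.0897]
tool_rot: [3.14, -0.002, 0.26]
contact_force: [0.8, -0.1, -3.5]
opening: 0.0192
```

Request:
apply_moves([
  {"grip": 0.0,"linear": [0,0,8],"turn": [0,0,0]},
  {"grip": 0.0,"linear": [0,0,20],"turn": [0,0,0]},
  {"grip": 0.0,"linear": [0,0,35],"turn": [0,0,0]},
  {"grip": 0.0,"linear": [0,0,50],"turn": [0,0,0]},
  {"grip": 0.0,"linear": [0,0,70],"turn": [0,0,0]},
  {"grip": 0.0,"linear": [0,0,90],"turn": [0,0,0]},
  {"grip": 0.0,"linear": [0,0,105],"turn": [0,0,0]},
  {"grip": 0.0,"linear": [0,0,110],"turn": [0,0,0]},
  {"grip": 0.0,"linear": [0,0,110],"turn": [0,0,0]},
])

```text
time: 10.3
tool_pos: [0.5418, -0.103, 0.1996]
tool_rot: [3.141, -0.002, 0.26]
contact_force: [0.5, 0.3, -3.5]
opening: 0.0191
```

Run:
```python
from h import *
for n in("scene","top"):cv2.imwrite(f"pics/{n}8.png",read_camera(n)[:,:,::-1])
crop("pics/scene8.png","pics/s8.png",170,90,150,160,4)
s=observe();print(s["tool_pos"],s["contact_force"],s["opening"])
```

```text
[ 0.54096874 -0.10278323  0.19793088] [-0.40562665 -0.44978407 -3.69520804] 0.01908728322774126
```

View pics/s8.png

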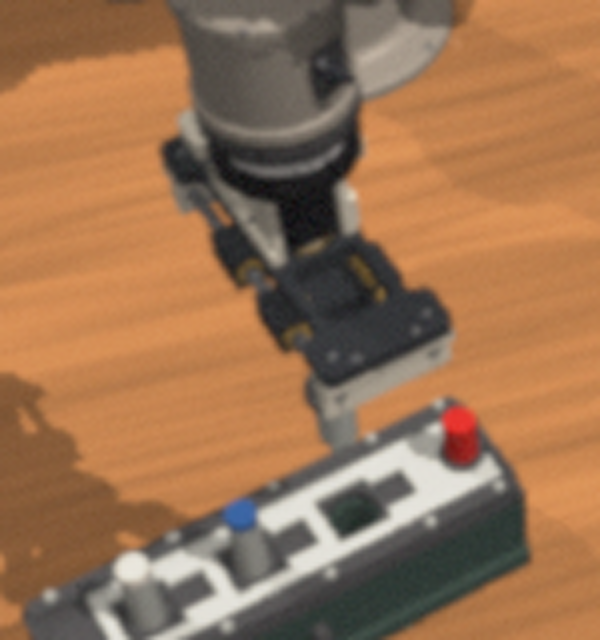

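The yellow punch is clear of its bore, with 3.6 N hanging. Blue and white are still seated. Now I'll tilt 45° toward the camera's azimuth, stopping short and high for a look.

Request:
apply_moves([
  {"grip": 0.0,"linear": [4,8,10],"turn": [0.2,-0.4,0]},
  {"grip": 0.0,"linear": [12,24,25],"turn": [0.5,-1.1,0]},
  {"grip": 0.0,"linear": [22,42,40],"turn": [0.9,-2.0,0]},
  {"grip": 0.0,"linear": [32,60,50],"turn": [1.3,-2.9,0]},
  {"grip": 0.0,"linear": [42,78,55],"turn": [1.75,-3.85,0]},
  {"grip": 0.0,"linear": [52,96,60],"turn": [2.2,-4.8,0]},
  {"grip": 0.0,"linear": [62,114,60],"turn": [2.55,-5.6,0]},
  {"grip": 0.0,"linear": [72,130,60],"turn": [2.9,-6.35,0]},
  {"grip": 0.0,"linear": [80,140,60],"turn": [3.12,-6.82,0]},
  {"grip": 0.0,"linear": [80,140,60],"turn": [3.12,-6.82,0]},
])

```text
time: 11.4
tool_pos: [0.6196, 0.0381, 0.2556]
tool_rot: [-2.971, -0.767, 0.19]
contact_force: [0.4, 0.5, -4.7]
opening: 0.0193
```

```bash
cat >> h.py <<'E'
from scipy.spatial.transform import Rotation as Rn
def state():
    s=observe();R=Rn.from_euler("xyz",s["tool_rot"]).as_matrix();return s,R
E
python3 - <<'E'
from h import *
for n in("scene","top"):cv2.imwrite(f"pics/{n}9.png",read_camera(n)[:,:,::-1])
s,R=state();print(s["time"],s["tool_pos"],s["contact_force"],s["opening"],R[:,2],s["qpos"])
for d in(.042,.075):
  f=s["tool_pos"]+d*R[:,2]; f2=f+[0,0,.033 if d>.05 else 0]
  print(f2,proj("scene",[f2]),proj("top",[f2]))
crop("pics/scene9.png","pics/s9.png",290,110,120,150,5)
crop("pics/top9.png","pics/t9.png",270,120,120,110,6)
E
```

```text
11.5 [0.62093315 0.03688968 0.25758846] [-0.54008829 -0.68491412 -3.14276611] 0.019214973042588315 [ 0.640936    0.29398282 -0.70906639] [-0.3615392   0.15001218  1.89470964  0.89191009  0.7005195  -1.21079568]
[0.64785246 0.04923696 0.22780767] [[330.32004947 200.73304999]] [[321.32465183 178.52998736]]
[0.66900335 0.05893839 0.23740848] [[337.80592505 204.55925392]] [[316.90229628 168.85125284]]
```

View pics/s9.png

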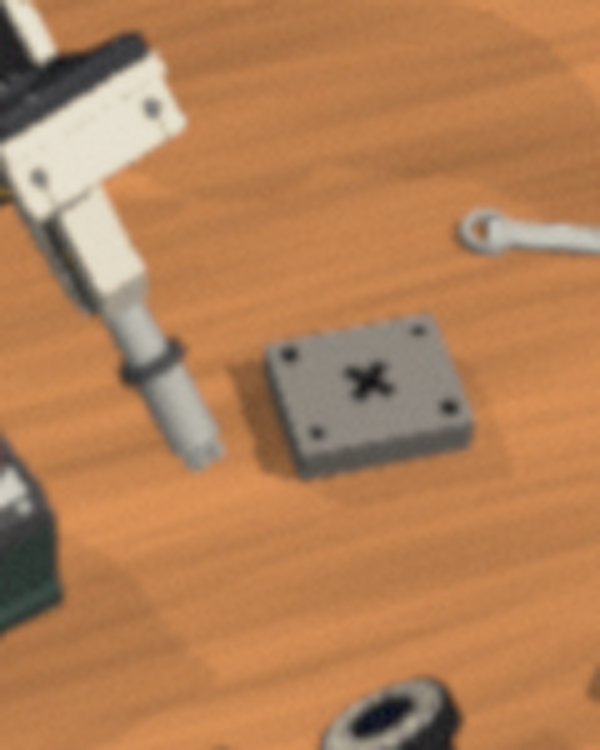

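View pics/t9.png

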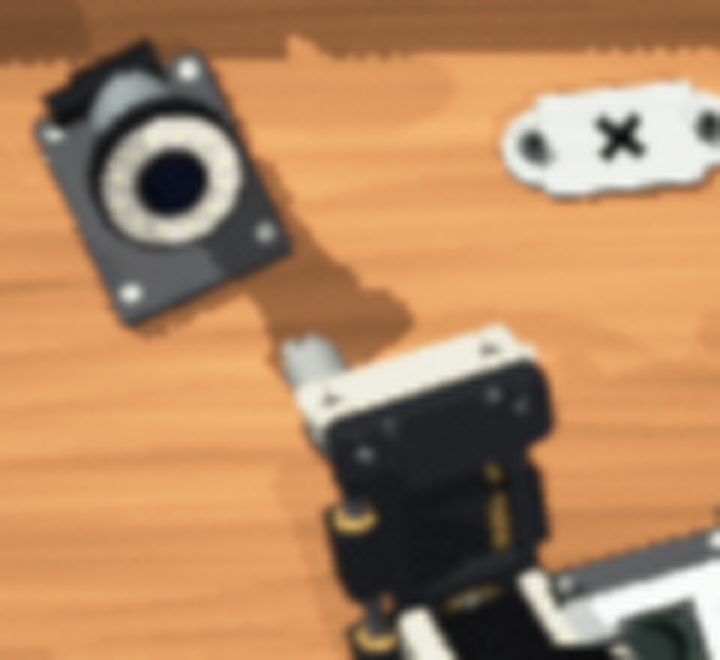

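Run:
```python
from h import *
s,R=state()
z=-R[:,2]; f=s["tool_pos"]+.0422*R[:,2]
P=[f+z*k for k in(0,.048,.055,.09)]
print(((proj("scene",P)-[290,110])*5).round(),((proj("top",P)-[270,120])*6).round())
tf=tri((331,202.4),(320.8,177.5))
L=tri((366.6,253.6),(298.6,150.6))
print("face",f,tf,"bias",tf[0]-f,"lens",L)
print(s["tool_pos"],s["tool_rot"])
crop("pics/scene9.png","pics/s9L.png",345,235,50,40,14)
crop("pics/top9.png","pics/t9L.png",275,130,50,40,14)
```

```text
[[202. 454.]
 [150. 362.]
 [143. 348.]
 [104. 279.]] [[308. 351.]
 [346. 415.]
 [352. 424.]
 [382. 474.]]
face [0.64798064 0.04929576 0.22766586] (array([0.65076835, 0.05018551, 0.22497875]), np.float64(0.0005215888833640968)) bias [ 0.00278771  0.00088975 -0.00268711] lens (array([0.74292848, 0.10796464, 0.1196772 ]), np.float64(0.0007113545161547725))
[0.62093315 0.03688968 0.25758846] [-2.9746062  -0.76833528  0.19209376]
```

View pics/s9L.png

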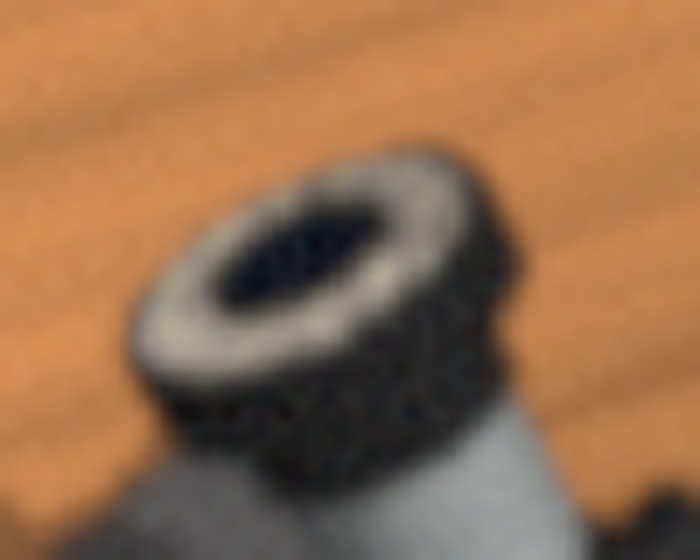

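View pics/t9L.png

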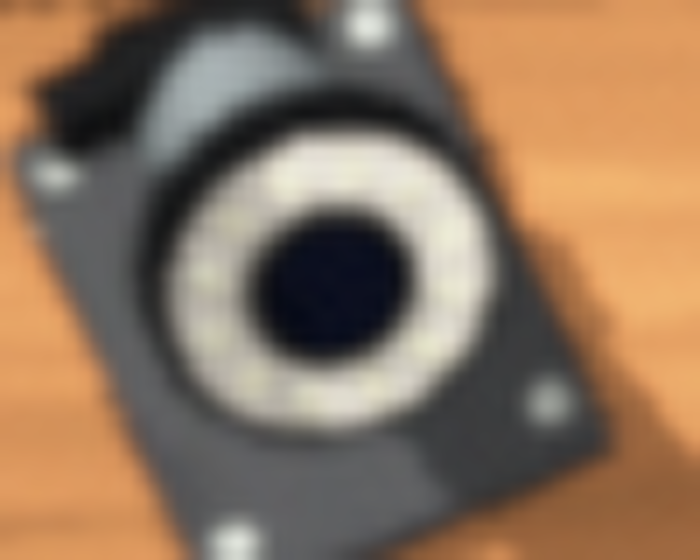

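The face is at scene (331,202) and top (321,177.5), within 3 mm of my prediction. The tool offset is along the fingers, so the punch axis points as planned. The lens is at scene (366.6,253.4) and top (298.7,150.4). Moving the last 50 mm to the focus.

Request:
apply_moves([
  {"grip": 0.0,"linear": [4,4,-5],"turn": [0,0,0]},
  {"grip": 0.0,"linear": [10,10,-12],"turn": [0,0,0]},
  {"grip": 0.0,"linear": [17,17,-20],"turn": [0,0,0]},
  {"grip": 0.0,"linear": [23,23,-27],"turn": [0,0,0]},
  {"grip": 0.0,"linear": [27,27,-32],"turn": [0,0,0]},
  {"grip": 0.0,"linear": [28.3,28.4,-33.3],"turn": [0,0,0]},
  {"grip": 0.0,"linear": [28.3,28.4,-33.3],"turn": [0,0,0]},
  {"grip": 0.0,"linear": [28.3,28.4,-33.3],"turn": [0,0,0]},
])

```text
time: 12.3
tool_pos: [0.6498, 0.0654, 0.2254]
tool_rot: [-2.975, -0.771, 0.192]
contact_force: [-0.0, -0.2, -3.6]
opening: 0.0189
```

Run:
```python
from h import *
for n in("scene","top"):cv2.imwrite(f"pics/{n}10.png",read_camera(n)[:,:,::-1])
s,R=state();print(s["time"],s["tool_pos"],s["contact_force"],s["opening"],R[:,2],abs(s["qvel"]).max())
z=-R[:,2]; f=s["tool_pos"]+.0422*R[:,2];print("face",f)
P=[f+z*k for k in(0,.048,.055,.09,-.1)]
print(((proj("scene",P)-[315,165])*8).round(),((proj("top",P)-[285,130])*10).round())
crop("pics/scene10.png","pics/s10.png",315,165,80,100,6)
crop("pics/top10.png","pics/t10.png",285,130,60,60,10)
```

```text
12.4 [0.64984094 0.06518678 0.22570299] [-9.68635862e-02 -1.02147414e-03 -3.63731141e+00] 0.01902566939469046 [ 0.64368621  0.29375863 -0.70666394] 0.0018812367202879986
face [0.67700449 0.07758339 0.19588177]
[[249. 408.]
 [169. 264.]
 [158. 243.]
 [ 98. 135.]
 [408. 696.]] [[245. 393.]
 [302. 492.]
 [311. 508.]
 [356. 586.]
 [137. 206.]]
```

View pics/s10.png

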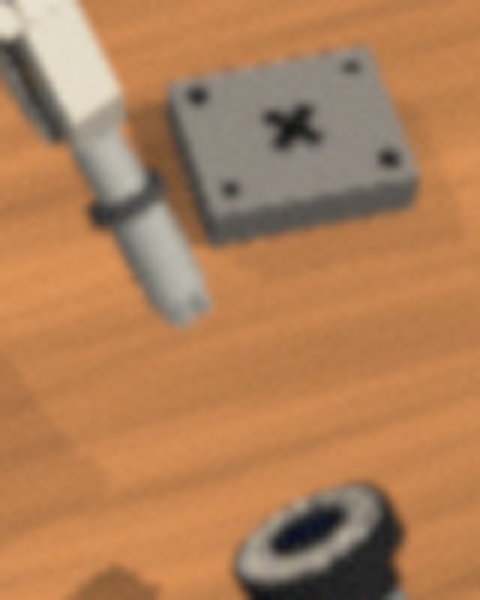

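View pics/t10.png

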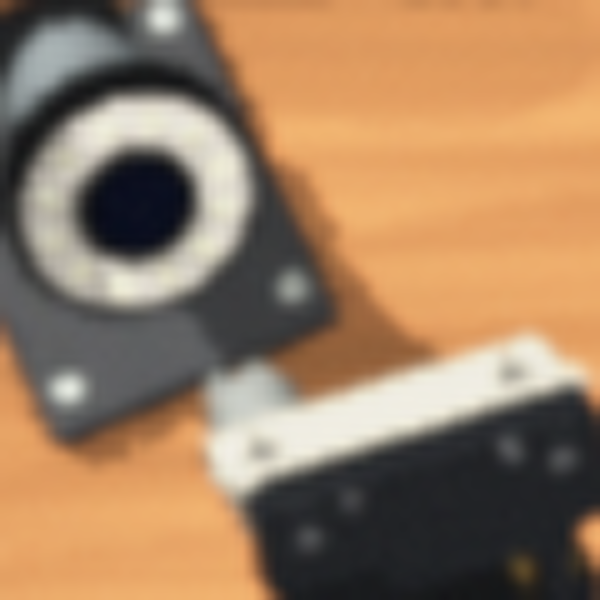

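The face, lens and collar all sit where predicted, each with the same small shift. In the scene crop, the punch axis extended from collar (128,198) through face (189,312) passes (306,530), and the lens is at (308,530). I'll check the carrier and the other items once more before handing in.

View pics/scene10.png

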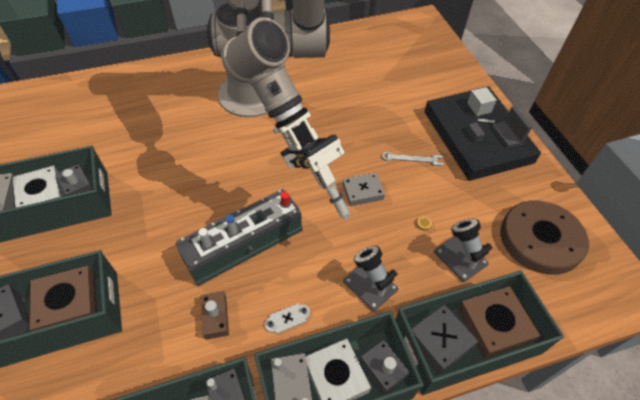

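The lock is open with the knob at (285,198). Blue and white are seated, the bystanders are where they were, and the punch points at the near camera with nothing touching it. Handing in.

```bash
python3 -c "
from cell import *
print(hand_in())"
```

```text
the job is handed in; nothing more can be done
None
```

I opened the lock and drew out the yellow punch. It is now held still with its cutting face toward the lens of the nearer bench camera, and the job was handed in at about 12.4 s.

**Lock:** I gripped the red knob and slid it about 26 mm, until it stopped and the force rose to about 24 N. In the last picture the slide is still at its open end.

**Punch:** It came up without catching, and the gripper still holds it firmly at 50 N.

**Final checks:**
- **Position:** I calculate the face at (677, 78, 196) mm, against a focus point of about (677, 78, 196) mm. That is good to about 3 mm, and the pictures agree within that.
- **Aim:** The punch axis is about 45° above level at an azimuth of 24.5°; I measured the camera's azimuth as about 24.6°. The punch edges in the picture suggest up to about 1.5° of error, which is as fine as I could read them.
- **Contact:** The arm was still, and the force on the tool was about 3.6 N, which is the punch's weight. The blue and white punches are seated and nothing else looks moved.

**Disagreements:**
- **Finger tips:** They end about 30 mm short of the reported tool point, so my first try at the knob closed above it, touching nothing. I worked with the measured offset after that.
- **Camera heights:** Heights worked out from the two cameras read 3–6 mm too low. I allowed for this by comparing the face and lens in the same pictures.

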